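Seat the station sign behind the shelf lip and hold it home

ROBOT

A 6-joint arm with a two-finger parallel gripper is mounted at the origin on the work surface. World frame = base frame: x ahead of the robot, y to its left, z up, the work surface at z = 0. Lengths are in mm, angles in rad, forces in N, time in s.
With the tool pointing down it reaches from about 400 to 825 mm from the base axis. Payload 7 kg.
Tool frame: the origin (TCP) lies at the very end of the fingers, on their centre line; the grasp point (between the pads) lies 19 mm behind it; z points along the fingers, y is the direction in which the jaws open and shut (so a half turn about z gives the same grasp; the last joint's range is limited). The gripper opens to 88 mm and grips with 3 to 60 N. Pads are 19 mm wide; open, the fingers measure 130 mm over their backs; the gripper's body (78 mm by 193 mm) begins 47 mm behind the grasp point.
Start: joints at [1.555, 0.359, 0.012, 0, -1.224, -0.288], TCP at [201.934, 644.064, 226.561] pointing down, gripper open.
Joint ranges: [-3.07, 3.07], [-1.43, 2.12], [-1.02, 1.25], [-3.03, 1.67], [-3.05, -0], [-3.03, 3.03]. Speed limits (rad/s): [2.39, 2.39, 3.01, 3.14, 3.14, 3.14].

INTERFACE

Orientations are given as a unit quaternion [x, y, z, w].
In Python, from plant import bot gives the robot as it stands. Calls block until the motion is done:
- bot.move_ptp(position, orientation): joint-space move of the TCP to a pose.
- bot.line_to(position, velocity=150, ori=None): straight line of the TCP; ori=None keeps the orientation; velocity is the mean speed in mm/s.
- bot.move_joints(angles): joint-space move.
- bot.move_gripper(opening, force=None): finger opening in mm; force is the grip in N (None keeps the last); returns when the fingers have stopped.
- bot.pause(seconds).
- bot.solve_ik(position, orientation): joint angles nearest the present ones, or None.
- bot.read_state(): the state.
- bot.camera(name): name is "side" or "top"; returns the picture (420x560x3 uint8, red, green, blue); there is no depth.
- bot.get_calibration(name): a dict with "fx", "fy", "cx", "cy" (pixels), "view" (4x4, takes a point from world to camera coordinates). Camera axes: x right, y up, looking along -z (the intrinsics and any distortion apply to the point x, -y, -z); pixel columns grow to the right and rows downward; lengths in mm; the calibration is good to about 2 mm. A picture is of the moment at which its call begins. get_calibration takes no time and is no camera call.
A pose or a line that the arm cannot do raises bot.Unreachable and nothing moves.
- bot.close_job(): hands the job in, once; it reports no verdict.
The state is a dict: "t": time; "joint_pos": joint angles; "qvel": joint speeds; "tau": joint torques, N m; "tcp_pos": TCP position; "eef_rot": TCP orientation; "contact_force": force on the tool from outside, world axes, zero at the start; "moment": the same for the moment, N m; "width": finger opening in mm.
Only numpy, scipy, OpenCV 4.12 (cv2) and the standard library are available. Lean on these libraries where they do the work, as an engineer would, in place of code of your own. Each camera call takes 0.05 s, during which the arm holds its last target.

TASK

Lift the hanging station-sign holder up and off its hook, carry it upright without dropping it, and slip its lower edge down behind the lip along the front of the low shelf. Push it down against the sprung strip in there until it is fully home, and finish while still holding it pressed down, upright and fully home, so that a colleague can fasten it. Leave the bottle, jar and beaker standing where they are.

Things in the scene. Friction and masses are not known exactly. Their poses are not given: they have to be found in the camera images.
- holder_center (a point): Centre (71 mm above the lower edge) of the station-sign holder: loose upright grey plastic plate, plain paper panel on both sides, alike front and back. 100 mm wide (y), 8 mm thick (x), 142 mm high (z), about 0.1 kg. From below: solid plate 58 mm high, hanging window 34 mm high and 48 mm wide, solid grip bar 76 mm wide and 50 mm high. Fingertips 36 mm or more above this centre clear the hook.
- hook (a point): Top middle of the level hook arm (steel strip 16 mm wide, 4 mm thick, 170 mm up). The holder's window top rests here, within 10 mm along the arm. x runs along the arm towards the post (50 mm away), -x to the free end, z up. The end, 25 mm away, turns up 8 mm. The holder must rise over 8 mm and can rise 28 mm before its window's lower edge meets the arm; then it leaves along -x.
- slot (a point): Middle of the channel behind the shelf lip, on top of the unpressed strip, 53 mm up. x points from lip to shelf, y along the channel, z up. Open at the top, 11 mm wide (x), 132 mm long (y) between end stops. Lip on the -x side: upright to 14 mm above this point, then flared outward 8 mm up to 22 mm. Back plate on the +x side: to 32 mm above this point. Home, the holder's edge is 8 mm below it.
- strip (a joint): How far the black sprung strip in the channel (130 mm long, 10 mm wide) is pressed down, m: 0 unpressed, 0.008 fully home against its stop. It starts to give at about 6 N and takes about 14 N at the bottom; let go, it springs back up.
- shelf: Fixed low grey shelf, 120 mm deep (x), 240 mm wide (y), board top 75 mm high; origin at the centre of its underside, x pointing away from its lip. The lip channel runs along its -x edge.
- stand: Fixed hook stand: steel base plate 120 by 100 mm, 12 mm thick, a 12 mm round post no taller than the hook arm, and the arm. Origin on the work surface, x as the hook's x.
- holder: The station-sign holder's lower edge: origin at the middle of its underside, axes as for its centre.
- reagent: White bottle, 48 mm across, 100 mm high, loose, standing on the shelf board; origin at its underside.
- jar: Amber jar, 44 mm across, 70 mm high, loose, on the work surface between stand and shelf; origin at its underside.
- beaker: Small glass beaker, 44 mm across, 55 mm high, loose, on the work surface between stand and shelf; origin at its underside.

How it is judged (in metres and radians):
On the way, in this order (a step that is already met when the one before it is completed fails the run):
1. the holder is lifted off the hook and held clear of the stand (distance between holder_center and hook above 0.07 m and contact force between holder and stand below 0.1 N and contact force between holder and the fingers above 1 N), for 0.2 s.
2. the holder's lower edge is behind the lip (x of holder_center in the frame of slot between -0.009 and 0.009 m and y of holder_center in the frame of slot between -0.022 and 0.022 m and angle between the x axis of holder_center and the x axis of slot, either way round below 0.2 rad and z of holder_center in the frame of slot below 0.079 m), for 0.2 s.
At the end, for the whole second after the job is handed in: Holder upright (0.15 rad) behind the lip: centre within 9 mm across and 22 mm along the channel, square to it within 0.2 rad, strip pressed over 6.5 mm of its 8 mm, bearing on the shelf with over 8 N, at rest, off the hook, and the fingers still holding or pressing it (x of holder_center in the frame of slot between -0.009 and 0.009 m and y of holder_center in the frame of slot between -0.022 and 0.022 m and angle between the x axis of holder_center and the x axis of slot, either way round below 0.2 rad and distance between holder_center and hook above 0.07 m and z of holder_center in the frame of slot below 0.0655 m and value of joint strip above 0.0065 m and angle between holder_center's own z axis and vertical below 0.15 rad and contact force between holder and the fingers above 2 N and contact force between holder and shelf above 8 N and linear speed of holder below 0.02 m/s); the arm keeps its last pose, push and grip.
It fails at once if the holder is dropped or laid low (height (world z) of holder_center below 0.095 m).
It fails at once if the holder is tipped over on the way (angle between holder_center's own z axis and vertical above 0.8 rad).
It fails at once if the white bottle on the shelf is knocked or moved (distance of reagent from where it was at the start of the episode above 0.025 m or angle between reagent's own z axis and vertical above 0.4 rad).
It fails at once if the amber jar is knocked or moved (distance of jar from where it was at the start of the episode above 0.025 m or angle between jar's own z axis and vertical above 0.4 rad).
It fails at once if the glass beaker is knocked or moved (distance of beaker from where it was at the start of the episode above 0.025 m or angle between beaker's own z axis and vertical above 0.4 rad).
It also fails if it takes over 42 s, if anything falls off the work surface, if the arm or the gripper's body presses on something with over 40 N, if the wrist force passes 120 N, or if a joint passes its speed limit or range.

## Working session

There is one attempt and no reset: what is moved stays moved. The work goes in short steps, each a Python script; the robot and the scene stay as the last script left them, time stands still between calls to the robot, and variables do not carry over. Pictures are saved under pics/ and viewed, and the job is handed in when it is done.

```bash
ls; mkdir -p pics
python3 - <<'E'
from plant import bot
import cv2
for n in("side","top"):
    cv2.imwrite(f"pics/{n}0.png",bot.camera(n)[:,:,::-1]); c=bot.get_calibration(n); print(n,{k:(v if k!="view" else None) for k,v in c.items()}); print(c["view"])
s=bot.read_state(); print(s)
E
```

```text
pics
side {'fx': 399.2306374978952, 'fy': 399.2306374978952, 'cx': 276.417776857408, 'cy': 207.65172141562232, 'view': None}
[[-8.89371553e-01 -4.57172097e-01 -3.45190817e-03  4.83598981e+02]
 [ 2.98008032e-01 -5.85430485e-01  7.53964429e-01 -2.64773616e+02]
 [-3.46712351e-01  6.69525818e-01  6.56906176e-01 -7.24856339e+02]
 [ 0.00000000e+00  0.00000000e+00  0.00000000e+00  1.00000000e+00]]
top {'fx': 510.16234628429555, 'fy': 510.16234628429555, 'cx': 275.05013486293495, 'cy': 217.35644603852134, 'view': None}
[[-5.68739060e-03 -9.99947031e-01  8.57841484e-03 -2.89240620e+01]
 [ 9.97442506e-01 -5.06152409e-03  7.12939582e-02 -5.73022419e+02]
 [-7.12467619e-02  8.96195218e-03  9.97418459e-01 -9.72449374e+02]
 [ 0.00000000e+00  0.00000000e+00  0.00000000e+00  1.00000000e+00]]
{'t': 0.1, 'joint_pos': array([ 1.55512138e+00,  3.59309207e-01,  1.11485591e-02, -2.63542557e-04,
       -1.22411518e+00, -2.88117173e-01]), 'qvel': array([ 0.00064801, -0.00271186,  0.00183839,  0.00136991,  0.00026735,
       -0.00122438]), 'tau': array([-1.74645062e-03, -5.84163702e+01,  2.93747020e+01,  7.01543212e+00,
        1.01817143e-02, -5.15695569e-05]), 'tcp_pos': array([201.82005448, 643.66316872, 225.72757405]), 'eef_rot': array([ 9.88478890e-01, -1.51356935e-01, -2.22922605e-05,  7.49724259e-04]), 'contact_force': array([-0.48211013,  0.04563418, -0.43977038]), 'moment': array([ 0.00201918, -0.0255272 ,  0.00933302]), 'width': 87.71306259538844}
```

View pics/side0.png

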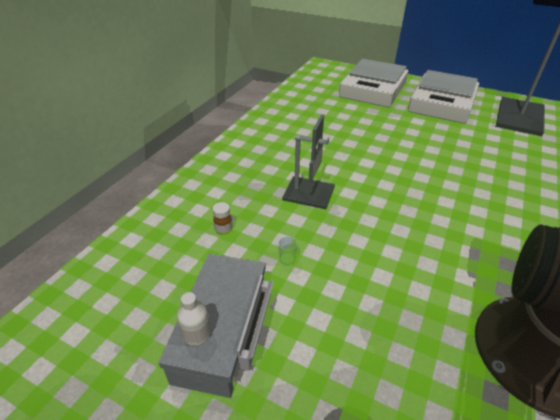

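View pics/top0.png

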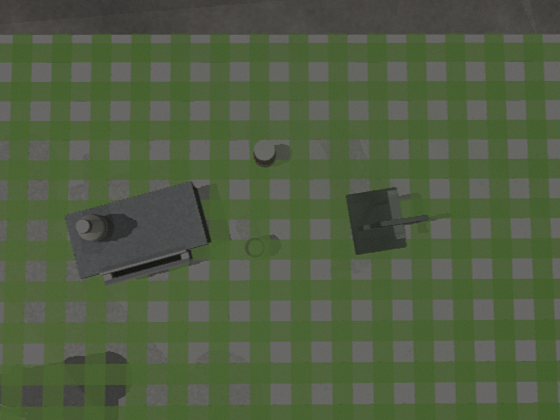

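Run:
```python
import cv2,numpy as np
t=cv2.imread("pics/top0.png"); s=cv2.imread("pics/side0.png")
def crop(im,x0,y0,x1,y1,k,name,g=1):
    c=cv2.resize(im[y0:y1,x0:x1],None,fx=k,fy=k,interpolation=cv2.INTER_CUBIC)
    if g!=1: c=(255*(c/255.)**g).astype(np.uint8)
    cv2.imwrite("pics/"+name,c)
crop(t,330,170,450,270,6,"t_stand.png",.5)
crop(t,60,175,220,295,5,"t_shelf.png",.5)
crop(s,270,100,350,215,5,"s_stand.png",.8)
crop(s,160,200,310,400,3,"s_shelf.png",.8)
```

```text
(no output)
```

View pics/t_stand.png

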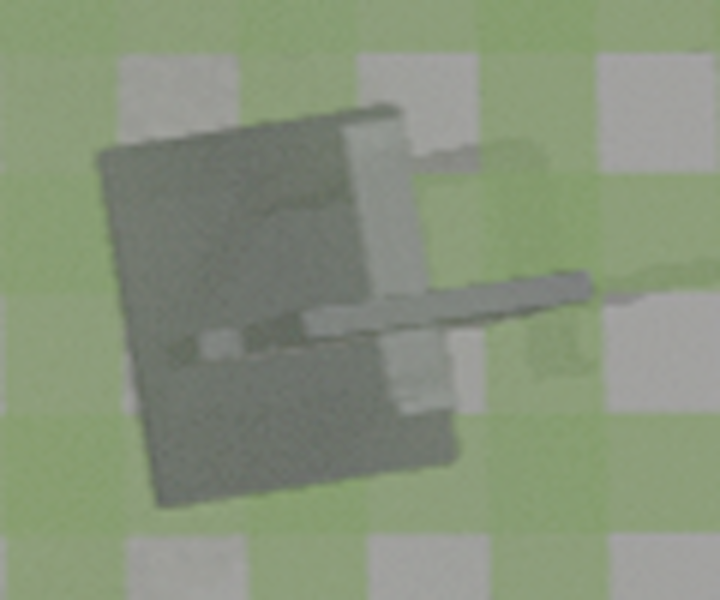

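View pics/t_shelf.png

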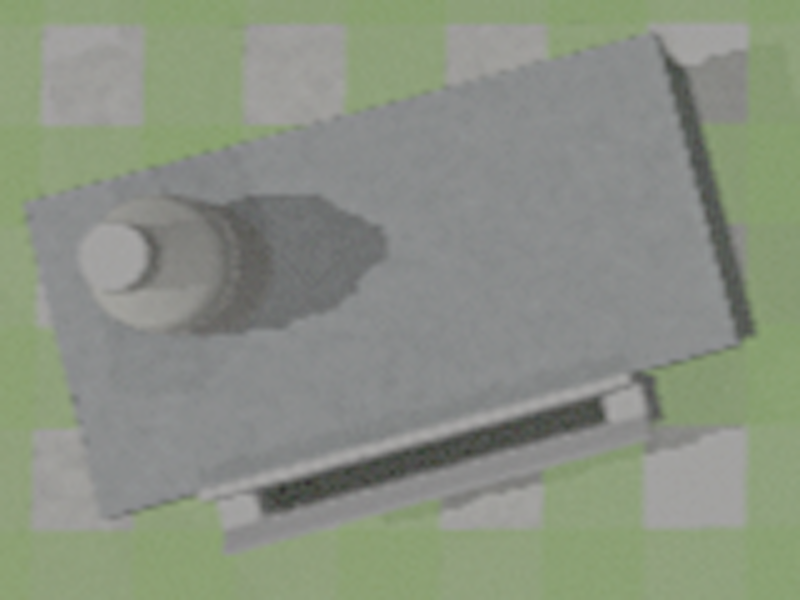

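View pics/s_stand.png

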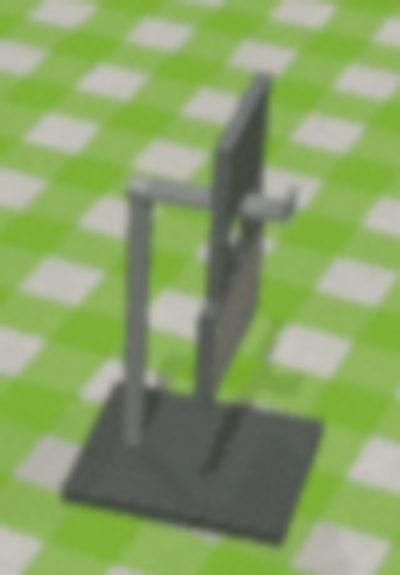

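View pics/s_shelf.png

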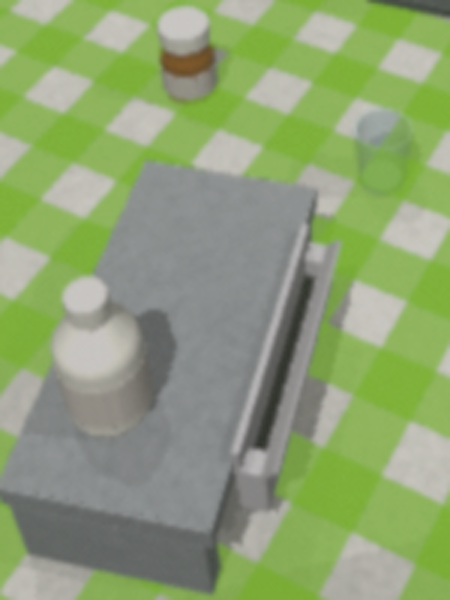

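```bash
cat > h.py <<'E'
import numpy as np, json, os, cv2
from scipy.optimize import least_squares
import pickle
def cal(n):
    f=f"cal_{n}.pkl"
    if not os.path.exists(f):
        from plant import bot
        pickle.dump(bot.get_calibration(n),open(f,"wb"))
    return pickle.load(open(f,"rb"))
def proj(n,P):
    c=cal(n);P=np.atleast_2d(P);q=P@np.array(c["view"])[:3,:3].T+np.array(c["view"])[:3,3]
    return np.c_[c["fx"]*q[:,0]/-q[:,2]+c["cx"], c["fy"]*-q[:,1]/-q[:,2]+c["cy"]]
def unproj(n,uv,z):
    c=cal(n);V=np.array(c["view"]);R=V[:3,:3];C=-R.T@V[:3,3]
    uv=np.atleast_2d(uv).astype(float)
    d=np.c_[(uv[:,0]-c["cx"])/c["fx"],-(uv[:,1]-c["cy"])/c["fy"],-np.ones(len(uv))]@R
    return C+d*((z-C[2])/d[:,2])[:,None]
def uc(p,k,off): return (np.atleast_2d(p)+.5)/k-.5+np.array(off)
def T(p,L): # p=x,y,yaw
    L=np.atleast_2d(np.array(L,float));c,s=np.cos(p[2]),np.sin(p[2])
    return np.c_[p[0]+c*L[:,0]-s*L[:,1],p[1]+s*L[:,0]+c*L[:,1],L[:,2]]
E
python3 - <<'E'
from h import *
ts=lambda p:uc(p,5,(60,175)); ss=lambda p:uc(p,3,(160,200))
tt=lambda p:uc(p,6,(330,170)); st=lambda p:uc(p,5,(270,100))
print("topC",-np.array(cal("top")["view"])[:3,:3].T@np.array(cal("top")["view"])[:3,3])
print("shelf top/t",unproj("top",ts([(30,203),(655,33),(742,343),(108,517)]),75).round(1).tolist())
print("shelf top/s",unproj("side",ss([(5,493),(147,163),(317,188),(212,532)]),75).round(1).tolist())
print("backplate t",unproj("top",ts([(200,495),(635,378)]),85).round(1).tolist())
print("backplate s",unproj("side",ss([(237,450),(305,228)]),85).round(1).tolist())
print("lip outer t",unproj("top",ts([(225,550),(645,440)]),75).round(1).tolist())
print("lip outer s",unproj("side",ss([(272,470),(338,243)]),75).round(1).tolist())
print("dark t",unproj("top",ts([(260,500),(605,410)]),53).round(1).tolist())
print("base t",unproj("top",tt([(97,155),(400,105),(458,462),(160,508)]),12).round(1).tolist())
print("base s",unproj("side",st([(62,493),(108,385),(322,425),(280,540)]),12).round(1).tolist())
print("arm t end corners, post end",unproj("top",tt([(400,412),(452,405),(342,125),(403,110)]),170).round(1).tolist())
print("holder top t",unproj("top",tt([(303,325),(590,283)]),220).round(1).tolist())
print("holder top s",unproj("side",st([(218,150),(265,77)]),220).round(1).tolist())
E
```

```text
topC [ 502.10854611  -23.10785186 1011.0401152 ]
shelf top/t [[574.9, 352.5, 75.0], [636.7, 124.0, 75.0], [522.2, 91.5, 75.0], [460.2, 321.6, 75.0]]
shelf top/s [[565.8, 356.0, 75.0], [632.7, 127.0, 75.0], [519.7, 94.3, 75.0], [457.0, 324.1, 75.0]]
backplate t [[468.3, 285.0, 85.0], [509.5, 128.9, 85.0]]
backplate s [[465.8, 283.6, 85.0], [506.3, 134.5, 85.0]]
lip outer t [[448.0, 278.9, 75.0], [487.0, 126.8, 75.0]]
lip outer s [[446.5, 280.4, 75.0], [486.1, 128.6, 75.0]]
dark t [[465.2, 273.4, 53.0], [497.9, 145.3, 53.0]]
base t [[616.1, -171.7, 12.0], [632.2, -271.9, 12.0], [514.8, -288.2, 12.0], [500.3, -190.5, 12.0]]
base s [[613.1, -166.8, 12.0], [632.4, -262.6, 12.0], [513.1, -282.5, 12.0], [497.8, -183.6, 12.0]]
arm t end corners, post end [[526.6, -230.6, 170.0], [528.4, -245.0, 170.0], [606.1, -216.3, 170.0], [610.2, -233.3, 170.0]]
holder top t [[547.8, -193.6, 220.0], [558.4, -268.5, 220.0]]
holder top s [[547.5, -189.9, 220.0], [554.5, -262.6, 220.0]]
```

```bash
cat >> h.py <<'E'
from scipy.spatial.transform import Rotation as Rn
def ori(deg,flip=0):
    a=np.radians(deg+180*flip);c,s=np.cos(a),np.sin(a)
    return Rn.from_matrix(np.array([[-s,c,0],[c,s,0],[0,0,-1]]).T).as_quat()
E
python3 - <<'E'
from h import *
from plant import bot
s=bot.read_state();print(Rn.from_quat(s["eef_rot"]).as_matrix().round(3))
print(Rn.from_quat(ori(8.2)).as_matrix().round(3))
for f in (0,1):
    for p,a in (((552,-230,300),8.2),((552,-230,188),8.2),((482,-240,250),8.2),((482.6,207.4,152),14.8)):
        print(f,p,np.round(bot.solve_ik(p,ori(a,f)),2) if bot.solve_ik(p,ori(a,f)) is not None else None)
E
```

```text
[[ 0.954 -0.299 -0.   ]
 [-0.299 -0.954 -0.001]
 [ 0.     0.001 -1.   ]]
[[-0.143  0.99   0.   ]
 [ 0.99   0.143  0.   ]
 [ 0.     0.    -1.   ]]
0 (552, -230, 300) [-0.07  0.19 -0.05  0.   -1.33 -2.93]
0 (552, -230, 188) [-0.07  0.26 -0.22  0.   -1.09 -2.93]
0 (482, -240, 250) [-0.1   0.12 -0.25  0.   -1.2  -2.9 ]
0 (482.6, 207.4, 152) [ 0.78  0.18 -0.42  0.   -0.97  2.62]
1 (552, -230, 300) [-0.07  0.19 -0.05  0.   -1.33  0.21]
1 (552, -230, 188) [-0.07  0.26 -0.22  0.   -1.09  0.21]
1 (482, -240, 250) [-0.1   0.12 -0.25  0.   -1.2   0.24]
1 (482.6, 207.4, 152) [ 0.78  0.18 -0.42  0.   -0.97 -0.52]
```

Run:
```python
from h import *
from plant import bot
bot.line_to((202,644,290),250)
bot.move_ptp((552,-230,290),ori(8.2,1))
bot.line_to((552,-230,230),150)
s=bot.read_state();print(s["t"],s["tcp_pos"],s["contact_force"])
t=bot.camera("top");v=bot.camera("side")
f=lambda im,x0,y0,x1,y1,k:cv2.resize(im[y0:y1,x0:x1,::-1],None,fx=k,fy=k,interpolation=cv2.INTER_CUBIC)
a=f(v,260,30,380,220,3); a=a[:570]
b=f(t,300,130,460,280,2.7)
b=(255*(b/255.)**.5).astype(np.uint8)
H=max(a.shape[0],b.shape[0]);o=np.zeros((H,a.shape[1]+b.shape[1],3),np.uint8);o[:a.shape[0],:a.shape[1]]=a;o[:b.shape[0],a.shape[1]:]=b
cv2.imwrite("pics/pre1.png",o);print(o.shape)
```

```text
4.3417 [ 552.42640457 -230.06064589  230.55147204] [-0.35447653 -0.02988031  0.67326843]
(570, 792, 3)
```

View pics/pre1.png

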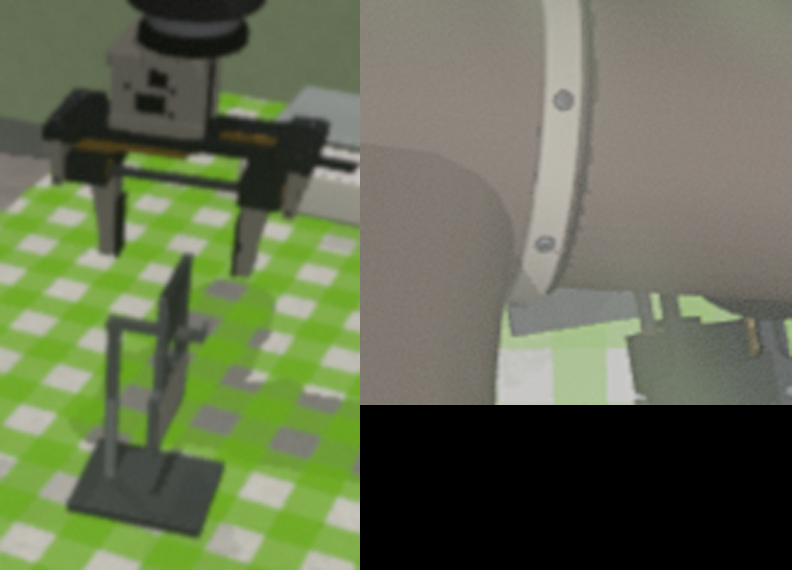

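Side crop: fingertips at about (110,253) and (242,275) straddle the plate, whose top edge runs (165,290)–(188,257) – centred. In the top view the arm hides everything. Descending and gripping.

Run:
```python
from h import *
from plant import bot
print(proj("side",[(552,-230,230.5)]), uc([(176,264)],3,(260,30)))
bot.line_to((552,-230,188),120)
s=bot.read_state();print(s["t"],s["tcp_pos"],s["contact_force"])
bot.move_gripper(20,10)
s=bot.read_state();print(s["t"],s["width"],s["contact_force"])
bot.move_gripper(0,40)
s=bot.read_state();print(s["t"],s["tcp_pos"],s["width"],s["contact_force"])
v=bot.camera("side")
cv2.imwrite("pics/grip.png",cv2.resize(v[30:220,260:400,::-1],None,fx=3,fy=3,interpolation=cv2.INTER_CUBIC))
```

```text
[[318.57343509 117.2030003 ]] [[318.33333333 117.66666667]]
4.9417 [ 552.35056739 -230.21759521  188.66807953] [ 0.33633778 -0.0536075   0.14907816]
6.1417 19.83559333339438 [-0.26715079 -0.01373748 -0.21815129]
6.5167 [ 552.01628082 -230.02380093  188.03405056] 7.491854699527679 [0.65129146 0.54469537 0.41970725]
```

View pics/grip.png

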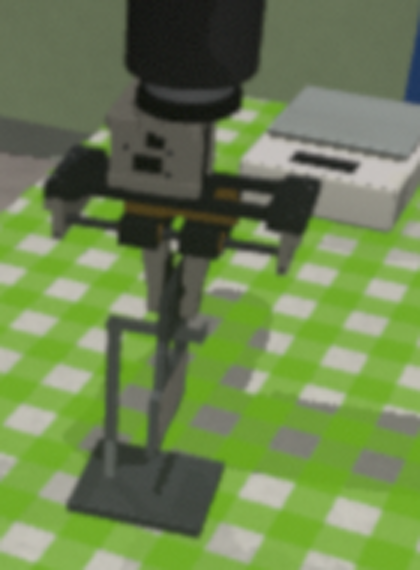

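The plate is gripped between the fingers (crop around (175,290)), width 7.5 mm. Lifting 18 mm and backing out along the arm.

Run:
```python
from h import *
from plant import bot
bot.line_to((552,-230,206),60)
s=bot.read_state();print(s["t"],s["tcp_pos"],s["width"],s["contact_force"])
v=bot.camera("side")
cv2.imwrite("pics/lift.png",cv2.resize(v[30:220,260:400,::-1],None,fx=3,fy=3,interpolation=cv2.INTER_CUBIC))
```

```text
7.0167 [ 552.2067331  -229.95463788  206.52050451] 7.729068267272871 [ 0.22305941  1.09404973 -2.11932821]
```

View pics/lift.png

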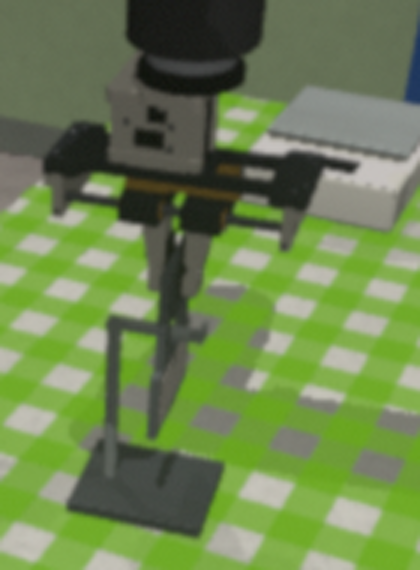

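The holder rose with the fingers (lower end now near crop (155,435)) and the window still surrounds the arm. Backing out.

Run:
```python
from h import *
from plant import bot
for d in (35,80):
    bot.line_to((552-d*.989,-230-d*.148,206),80)
    s=bot.read_state();print(s["t"],s["tcp_pos"],s["width"],s["contact_force"])
bot.line_to((552-80*.989,-230-80*.148,245),100)
bot.pause(.25)
s=bot.read_state();print(s["t"],s["tcp_pos"],s["width"],s["contact_force"],s["moment"])
v=bot.camera("side")
cv2.imwrite("pics/off.png",cv2.resize(v[10:220,260:430,::-1],None,fx=2.8,fy=2.8,interpolation=cv2.INTER_CUBIC))
```

```text
7.6583 [ 517.3458648  -235.36065015  206.44375078] 8.011598610884265 [ 0.47230378  0.30942025 -1.18421699]
8.375 [ 473.07260383 -241.97316884  206.37415593] 7.6505785061838845 [ 0.36417524 -0.06398248 -1.72214044]
9.1667 [ 472.5711236  -241.74474412  244.30844237] 7.453784008994761 [ 0.85705658 -0.50408421 -0.79311555] [ 0.05217319 -0.08432777 -0.0374184 ]
```

View pics/off.png

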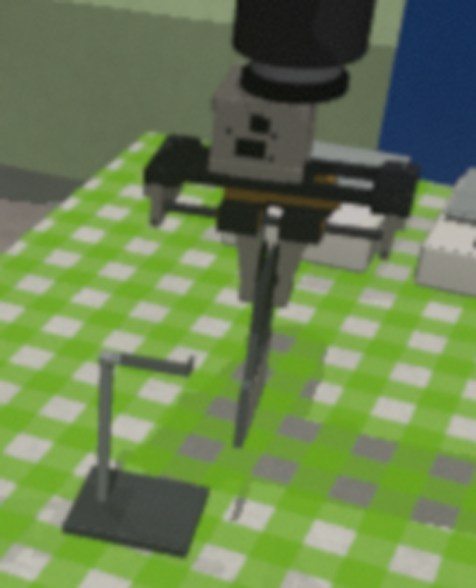

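Free of the hook; the holder hangs upright in the fingers (lower end crop (238,445)), hook empty at (190,365). Carry to above the slot.

Run:
```python
from h import *
from plant import bot
bot.line_to((482.6,207.4,245),200,ori(14.8,1))
bot.line_to((482.6,207.4,195),120)
bot.pause(.2)
s=bot.read_state();print(s["t"],s["tcp_pos"],s["width"],s["contact_force"],s["moment"])
v=bot.camera("side");t=bot.camera("top")
cv2.imwrite("pics/s2raw.png",v[:,:,::-1])
cv2.imwrite("pics/above.png",cv2.resize(v[200:390,140:330,::-1],None,fx=3.1,fy=3.1,interpolation=cv2.INTER_CUBIC))
b=cv2.resize(t[170:310,40:230,::-1],None,fx=4,fy=4,interpolation=cv2.INTER_CUBIC)
cv2.imwrite("pics/abovet.png",(255*(b/255.)**.5).astype(np.uint8))
```

```text
12.3833 [483.22751681 207.83949636 196.02495258] 7.772138324489918 [-0.14879447 -0.33469321 -1.38540486] [ 0.08497157 -0.05557191 -0.00998534]
```

View pics/above.png

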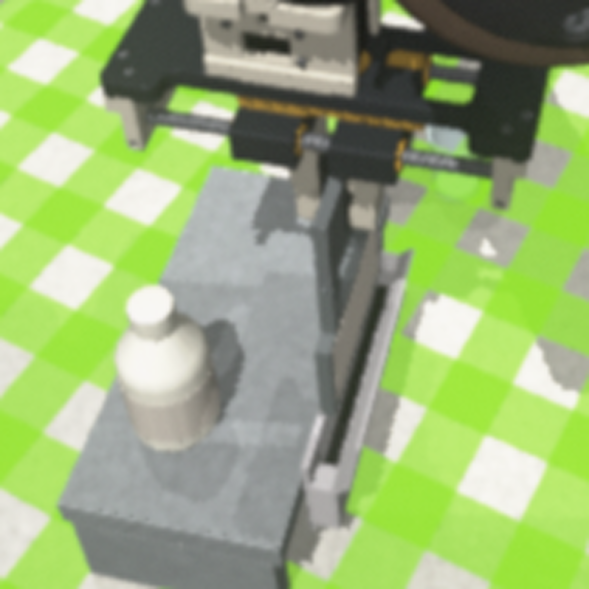

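View pics/abovet.png

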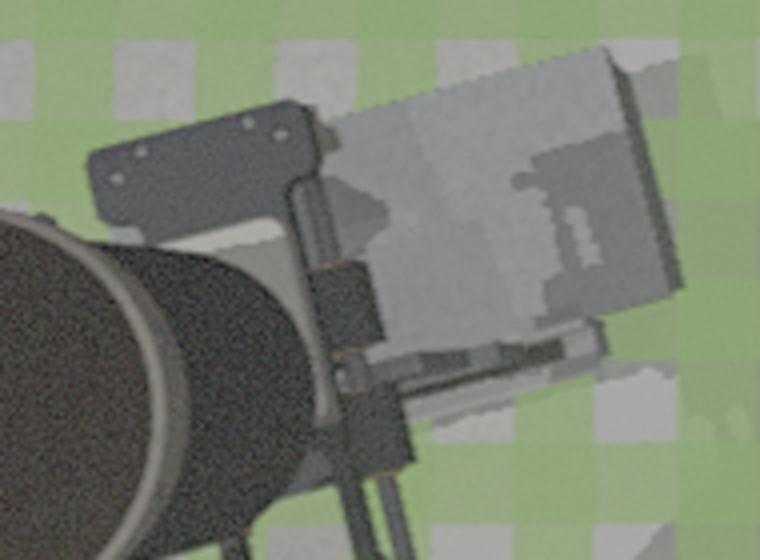

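Run:
```python
from h import *
from plant import bot
t=bot.camera("top");s=bot.read_state();print(s["t"],s["tcp_pos"])
v=cv2.imread("pics/s2raw.png")
def mk(im,n,x0,y0,x1,y1,k,out,g):
    b=cv2.resize(im[y0:y1,x0:x1],None,fx=k,fy=k,interpolation=cv2.INTER_CUBIC)
    b=(255*(b/255.)**g).astype(np.uint8)
    raw=b.copy()
    def L(p,col,P,Q):
        q=(proj(n,T(p,[P,Q]))-[x0,y0]+.5)*k-.5
        cv2.line(b,*[tuple(int(round(a)) for a in r) for r in q],col,1,cv2.LINE_AA)
    sl=(482.6,207.4,np.radians(14.8)); h=(s["tcp_pos"][0],s["tcp_pos"][1],np.radians(14.8)); z0=s["tcp_pos"][2]-110
    for x in(-4,4):
        L(h,(0,0,255),(x,-50,z0),(x,50,z0)); L(h,(0,0,255),(x,-50,z0+58),(x,50,z0+58)); 
        L(h,(0,0,255),(x,-38,z0+142),(x,38,z0+142))
        for y in(-50,50): L(h,(0,0,255),(x,y,z0),(x,y,z0+58))
    L(sl,(255,0,0),(5.5,-76,85),(5.5,76,85)); L(sl,(255,0,0),(-13.5,-76,75),(-13.5,76,75)); L(sl,(0,255,255),(5.5,-66,53),(5.5,66,53)); L(sl,(0,255,255),(-5.5,-66,67),(-5.5,66,67))
    cv2.imwrite(out,np.vstack([raw,b]) if b.shape[0]<310 else np.hstack([raw,b]))
mk(t[:,:,::-1],"top",120,225,205,275,6,"pics/ovt.png",.5)
mk(v,"side",215,240,285,375,5.5,"pics/ovs.png",.8)
```

```text
12.5333 [482.88859205 207.62246993 195.57126733]
```

View pics/ovt.png

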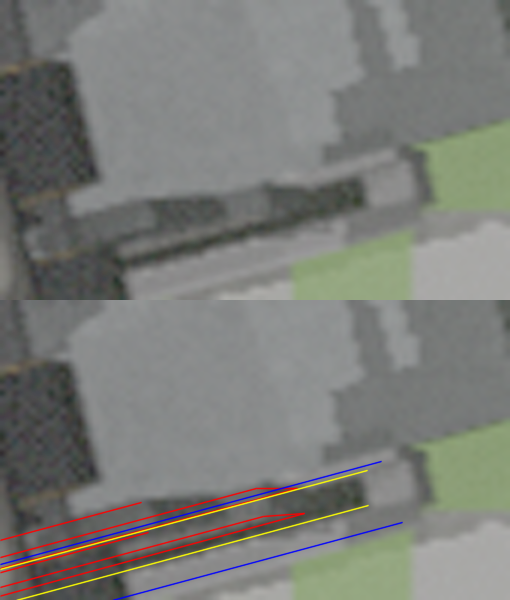

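View pics/ovs.png

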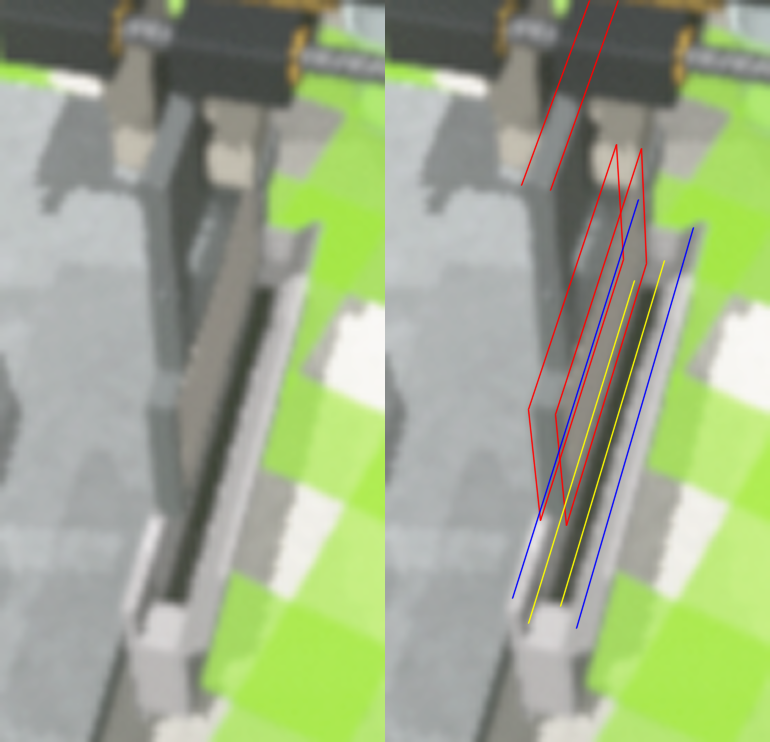

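```bash
cat >> h.py <<'E'
SL=np.array([482.6,207.4]);d=np.array([np.cos(np.radians(14.8)),np.sin(np.radians(14.8))]);n=np.array([-d[1],d[0]])
def rep(bot):
    s=bot.read_state();f=s["contact_force"];q=s["tcp_pos"]
    print(round(s["t"],2),"slotx %.1f y %.1f z %.1f"%((q[:2]-SL)@d,(q[:2]-SL)@n,q[2]),"w %.1f"%s["width"],"Fx %.1f Fy %.1f Fz %.1f"%(f[:2]@d,f[:2]@n,f[2]),s["moment"].round(2))
    return s
E
python3 - <<'E'
from h import *
from plant import bot
xy=SL-2.5*d
bot.line_to((*xy,195),60)
for z in(188,182,178,174,170):
    bot.line_to((*xy,z),40); s=rep(bot)
    if np.linalg.norm(s["contact_force"])>9: break
bot.pause(.2);rep(bot)
v=bot.camera("side")
cv2.imwrite("pics/in1.png",cv2.resize(v[230:375,200:300,::-1],None,fx=4,fy=4,interpolation=cv2.INTER_CUBIC))
t=bot.camera("top")[225:275,120:205,::-1]
b=cv2.resize(t,None,fx=6,fy=6,interpolation=cv2.INTER_CUBIC)
cv2.imwrite("pics/in1t.png",(255*(b/255.)**.5).astype(np.uint8))
E
```

```text
13.11 slotx -2.7 y -0.1 z 187.5 w 8.0 Fx 0.1 Fy 0.4 Fz -2.1 [ 0.07 -0.02  0.  ]
13.41 slotx -2.7 y -0.1 z 181.6 w 8.0 Fx -0.1 Fy -0.3 Fz -2.2 [ 0.07 -0.03 -0.01]
13.66 slotx -2.7 y -0.0 z 177.7 w 7.9 Fx 0.7 Fy -0.1 Fz -1.6 [ 0.04 -0.05  0.02]
13.91 slotx -2.7 y -0.1 z 173.7 w 8.0 Fx -0.1 Fy 0.2 Fz -0.9 [0.01 0.02 0.01]
14.16 slotx -2.7 y -0.1 z 169.7 w 7.8 Fx 0.7 Fy -0.6 Fz -1.5 [ 0.08 -0.03  0.02]
14.36 slotx -2.4 y 0.0 z 170.1 w 8.0 Fx 0.3 Fy 0.1 Fz -1.4 [ 0.05 -0.04  0.02]
```

View pics/in1.png

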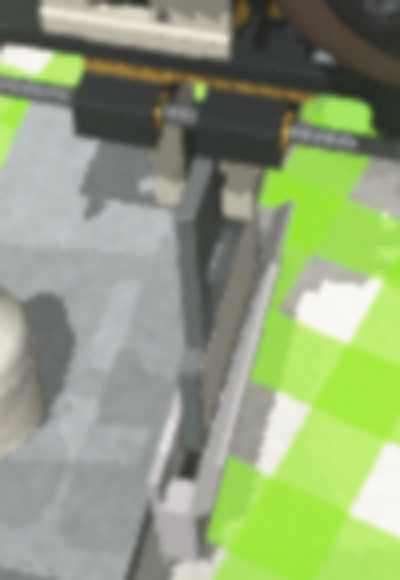

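View pics/in1t.png

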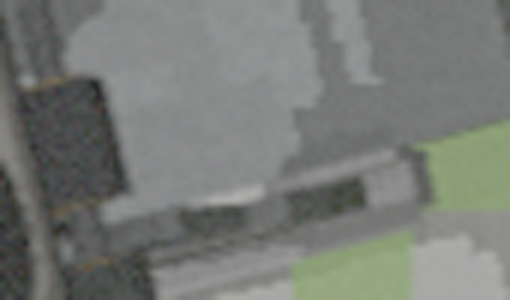

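The side view shows the lower edge sitting between back plate (160,440) and lip (235,440), no contact force. Pressing down with a firmer grip.

Run:
```python
from h import *
from plant import bot
xy=SL-2.5*d
bot.move_gripper(0,60)
for z in(166,163,161,159,157,156,155,154,153,152):
    bot.line_to((*xy,z),25); s=rep(bot)
    if s["contact_force"][2]>22 or np.linalg.norm(s["contact_force"][:2])>12: break
bot.pause(.3);rep(bot)
```

```text
14.98 slotx -2.7 y -0.1 z 165.7 w 7.4 Fx -0.1 Fy 0.5 Fz -2.1 [ 0.07 -0.01 -0.01]
15.25 slotx -2.4 y 0.0 z 163.0 w 7.8 Fx 0.2 Fy 0.2 Fz 0.7 [ 0.1  -0.16  0.01]
15.5 slotx -2.2 y 0.0 z 161.5 w 7.5 Fx -1.1 Fy 0.5 Fz 6.2 [-0.12  0.64 -0.02]
15.75 slotx -2.2 y 0.0 z 159.8 w 7.7 Fx -2.6 Fy 0.1 Fz 7.4 [-0.14  0.92 -0.04]
16.0 slotx -2.1 y 0.0 z 158.0 w 7.6 Fx -2.4 Fy -0.2 Fz 9.4 [-0.18  1.18 -0.05]
16.25 slotx -2.1 y 0.0 z 157.1 w 7.6 Fx -2.7 Fy -0.1 Fz 9.4 [-0.25  1.4  -0.04]
16.5 slotx -2.1 y 0.0 z 156.3 w 8.0 Fx -4.1 Fy -0.3 Fz 10.9 [-0.32  1.44 -0.  ]
16.75 slotx -2.1 y -0.0 z 155.4 w 8.0 Fx -3.8 Fy -0.3 Fz 12.0 [-0.39  1.63  0.01]
17.0 slotx -2.0 y 0.0 z 154.9 w 7.4 Fx -4.5 Fy -1.2 Fz 16.6 [-0.49  2.16 -0.04]
17.25 slotx -1.7 y 0.0 z 154.9 w 7.5 Fx -6.6 Fy 0.1 Fz 23.1 [-0.82  3.22 -0.02]
17.55 slotx -1.7 y 0.0 z 154.9 w 7.8 Fx -7.3 Fy 0.3 Fz 23.0 [-0.76  3.25 -0.08]
```

Run:
```python
from h import *
from plant import bot
xy=SL-3.3*d
bot.line_to((*xy,152),20); bot.pause(.3); s=rep(bot)
v=bot.camera("side")
b=cv2.resize(v[230:375,200:300,::-1],None,fx=4,fy=4,interpolation=cv2.INTER_CUBIC)
cv2.imwrite("pics/home.png",b)
cv2.imwrite("pics/homefull.png",v[:,:,::-1])
R=Rn.from_quat(s["eef_rot"]).as_matrix();print("tool tilt rad",np.arccos(-R[2,2]))
```

```text
18.1 slotx -2.0 y 0.1 z 154.9 w 7.7 Fx -5.2 Fy -1.5 Fz 21.3 [-0.75  2.37 -0.01]
tool tilt rad 0.0034605825487337804
```

View pics/home.png

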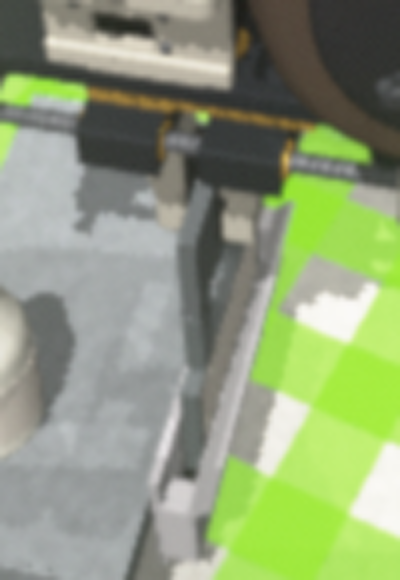

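View pics/homefull.png

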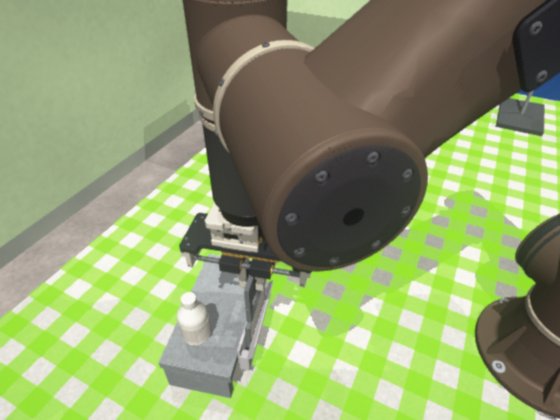

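The holder sits deep in the channel, upright. Its corner (183,232) keeps the same offset to the fingertip as before pressing, so it has not slipped, and the bottle stands where it was. Stroke was about 7–8 mm before a hard stop. Handing in.

Run:
```python
from h import *
from plant import bot
bot.pause(.2);rep(bot)
bot.close_job();rep(bot)
```

```text
18.35 slotx -2.0 y 0.0 z 154.9 w 7.6 Fx -5.6 Fy -1.6 Fz 21.8 [-0.74  2.36 -0.04]
the job is handed in; nothing more can be done
the job is handed in; nothing more can be done
```

I lifted the holder off the hook, carried it upright to the shelf, slipped it behind the lip and pressed it down. I handed the job in at about 18.4 s, still gripping and pressing. No verdict came back.

**Last checks**
- **Pressed home:** resistance started near 6 N at a TCP height of about 162 mm and rose to about 12 N. It hit a hard stop at 154.9 mm, about 7–8 mm of travel. The final push was a steady 22 N or so. I inferred the strip travel from force and height, as it can't be read directly.
- **Hold:** grip force was set to 60 N and the fingers stayed about 7.6 mm apart. I saw no slip in the pictures. The tool tilt was 0.003 rad, and the holder looked upright.
- **Other objects:** the bottle was standing where it had been. The arm hid the jar and beaker in the last picture. The carry path kept the holder's edge well above both, and I felt no contact.

**What disagreed**
- **Camera views:** the two views placed the slot about 2 mm apart across the channel. I aimed about 2.5–3.3 mm towards the lip from my first estimate, and the holder went in with no noticeable contact force.
- **Sideways force:** about 6 N remained at the end. Moving the target about 1 mm towards the lip only reduced it from 7 N.

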